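# Seat the spray lance in the pump can's outlet and clamp it

## Task

Slide the loose spray lance tube-first into the brass outlet on the side of the green pump can, gently, until you feel it come up against the soft seat hidden inside, and leave it resting there. Then swing the red-knobbed clamp lever on top of the outlet all the way over to its other side to lock it. Do not force anything, and leave the other things on the shelf where they stand.

Things in the scene. Friction and masses are not known exactly. Their poses are not given: they have to be found in the camera images.
- pump: green metal pump can, fixed to the shelf, 150 mm diameter, 285 mm tall with its black T-handle. Origin: centre of its underside, on the shelf; z up. A brass outlet pipe (26 mm outside diameter) sticks out level from its side along the can's own -y direction; the pipe's axis is 45 mm above the shelf and its open mouth is 205 mm from the can's axis.
- mouth (a point): centre of the open mouth of the brass outlet, on the bore's axis. Axes as pump: the lance goes in along +y. The mouth is a funnel about 28 mm wide that narrows over 13 mm to the bore, about 18 mm wide. The pipe is rigid.
- lance: loose spray lance, 210 mm long, about 0.2 kg, lying on the shelf with its tube pointing roughly away from the robot. Black rectangular grip with two orange bands, 100 mm long, 24 mm wide, 30 mm high, with a straight aluminium tube 15 mm in diameter coming out of its front end on the centre line. Origin: centre of the grip, on the tube's axis (15 mm above the shelf as it lies); +x along the tube towards the tip, z up. Take it by the grip.
- lance_tip (a point): centre of the flat end of the lance's tube, 160 mm from the lance's origin along its +x.
- clamp (a joint): clamp lever on top of the outlet, angle in rad: 0 to 0.15 at the start (leaning to the can's -x side, towards the robot), 1.2 fully over to the can's +x side. It pivots about an axis along the can's y, 45 mm behind the mouth and 80 mm above the shelf, moves with light friction (about 1 N at the knob) and stays where it is left.
- clamp_tip (a point): centre of the red ball knob (24 mm diameter) at the end of the clamp lever, 62 mm from the pivot; at mid-swing it is 142 mm above the shelf, at either end 131 mm.
- throat (a point): point on the bore's axis 13 mm behind the mouth, where the straight bore begins. Deeper in, out of sight, is a flat springy rubber seat: its depth differs from can to can, 38 to 66 mm behind the mouth, and can only be felt. Pressed, it yields about 1 mm for each 4 N, up to 8 mm; more than 25 N spoils it. Eased off again, it pushes back softly by no more than it was pressed.
- valve_pin (a joint): small brass valve pin hidden in the middle of the rubber seat, travel in m: 0 untouched, standing 4 mm proud of the seat; 0.004 when the lance's tip lies on the rubber (up to 0.006). Its spring is very weak (under 0.7 N): too weak to feel. The reading is as rough as the poses and says nothing until the last 4 mm.
- cup: bystander: open aluminium cup, 72 mm across, 85 mm high; origin centre of its foot
- wedge: bystander: pale wooden wedge, 140 mm long, 45 mm wide, lying; origin centre of its underside
- jar: bystander: amber jar with steel cap, 70 mm across, 95 mm high; origin centre of its foot
- sprayer: bystander: clear plastic hand sprayer with red trigger, 80 mm across, 206 mm high; origin centre of its foot
- oil: bystander: blue oil can with red cap, 56 mm across, 130 mm high; origin centre of its foot
- rest (a point): middle of the top of a level steel rest rail that runs straight out from under the outlet's mouth (along the can's -y), 14 mm wide, its top 26 mm above the shelf, from 55 to 130 mm in front of the mouth, then sloping down for 20 mm. With the lance in line with the bore its grip clears the rail by 4 mm; let go, the grip sinks and rests on it. Part of the pump can.
Mind the look-alikes: they are no part of the job. Several things look just like the lance: the one meant starts farthest to the robot's left.

How it is judged:
By the outcome, as a careful person would: the job done as asked, in the order asked, and still so for the second after the job is handed in, with the robot touching nothing.
It also fails if it takes over 67 s, if anything falls off the work surface, if the arm or the gripper's body presses on something with over 40 N, if the wrist force passes 120 N, or if a joint passes its speed limit or range.

## Robot

A 6-joint arm with a two-finger parallel gripper is mounted at the origin on the work surface. World frame = base frame: x ahead of the robot, y to its left, z up, the work surface at z = 0. Lengths are in m, angles in rad, forces in N, time in s.
With the tool pointing down it reaches from about 0.325 to 0.925 m from the base axis. Payload 3.1 kg.
Tool frame: the origin (TCP) lies at the very end of the fingers, on their centre line; the grasp point (between the pads) lies 19 mm behind it; z points along the fingers, y is the line along which they close (so a half turn about z gives the same grasp; the last joint's range is limited). The gripper opens to 85 mm and grips with 20 to 120 N. Pads are 22 mm wide; open, the fingers measure 114 mm over their backs; the gripper's body (76 mm by 85 mm) begins 54 mm behind the grasp point. The pads swing forward as they close: fully open they stand 13 mm farther back than shut.
Start: joints at [-1.295, 0.217, 1.613, -0, 1.311, -0.112], TCP at [0.236, -0.579, 0.199] pointing down, gripper open.
Joint ranges: [-2.75, 2.75], [-0.78, 2.1], [0.31, 2.55], [-1.13, 4.27], [0.13, 2.63], [-2.58, 2.58]. Speed limits (rad/s): [2.79, 2.79, 3.14, 3.14, 3.14, 3.14].

## Interface

Orientations are given as a unit quaternion [w, x, y, z].
In Python, from cell import bot, viewer, ticket gives the robot as it stands.
- The arm moves only by the tool servo_tool, never from a script. Its arguments are lists of equal length, an entry for each row: "rot": the turn, a rotation vector about the tool's x, y, z each as a share of 10 degrees, from -1 to 1, a list of three; "travel": the shift along the tool's x, y, z each as a share of 0.1 m, from -1 to 1, a list of three; "gripper": the opening, from 0 (shut) to 1 (fully open). A call has 1 to 8 rows; each row shifts and turns the commanded pose from where the row before left it, along the tool's axes as they then stand; what a row does not reach is not made up. A row lasts 1/8 s, in which the tool goes at most 62.5 mm and 10.7 degrees, less where a joint would pass 70% of its speed; a pose out of reach is approached as far as the arm can. A call with a number of a shift or a turn outside -1 to 1 is refused whole. A call with a gripper value outside its range is refused whole. The fingers move at their own pace and stop on an object; the grip force is fixed at half the most. Time passes only in rows, so rows that do not move let the fingers close. It gives the time, the measured TCP pose, the force, the opening and the grip force at its end, in the units of the state.
- bot.state(): the state, without advancing time (a new reading comes with each control period).
- viewer.get_image(name): name is "scene" or "top" or "wrist"; returns a dict with "image" (480x640x3 uint8, red, green, blue), "vertical_fov" (degrees; the focal length in pixels is half the picture's height over the tangent of half this angle, whatever the lens; pixels are square), "cx", "cy" (the principal point, pixels), "k1" (the pictures are not rectified: a ray, as slopes to the right and down, at radius r is drawn at 1 + k1 r^2 times it, then the intrinsics apply), "R" (3x3) and "t" (3): a world point X has camera coordinates R X + t. Camera axes: x right, y down, z forward; pixel columns grow to the right and rows downward; lengths in m; the calibration is good to about 2 mm. A picture is of the moment at which its call begins. There is no depth.
- ticket.finish_job(): hands the job in; it is judged then, once.
The state is a dict: "time_s": time; "joint_pos": joint angles; "dq": joint speeds; "joint_torque": joint torques, N m; "tcp_pos": TCP position; "ee_rot": TCP orientation; "wrist_force": force on the tool from outside, world axes, zero at the start; "ft_torque": the same for the moment, N m; "opening": finger opening in m; "grasp_force": force on a finger pad.
Only numpy, scipy, OpenCV 4.12 (cv2) and the standard library are available. Lean on these libraries where they do the work, as an engineer would, in place of code of your own. Each camera call takes 0.05 s, during which the arm holds its last target. There are 200 camera calls.

## Working session

There is one attempt and no reset: what is moved stays moved. The work goes in short steps, Python scripts to look and compute and a tool call to move; the robot and the scene stay as the last step left them, time stands still between calls to the robot, and variables do not carry over. Pictures are saved under pics/ and viewed, at most 10 in all, crops included, and the job is handed in when it is done.

Besides the shell and the picture viewer there is one more tool, called after "Call:" as name(argument=value, ...) on one line, values as JSON. servo_tool: Moves the arm, as the interface text tells. Its arguments: {"type":"object","properties":{"rot":{"type":"array"},"travel":{"type":"array"},"gripper":{"type":"array"}},"required":["rot","travel","gripper"]}

```bash
mkdir -p pics
cat > h.py <<'E'
import numpy as np, cv2
from cell import bot, viewer, ticket
from scipy.spatial.transform import Rotation as Ro
def snap(n,f=None):
    d=viewer.get_image(n)
    if f: cv2.imwrite('pics/'+f,d['image'][:,:,::-1])
    d['f']=d['image'].shape[0]/2/np.tan(np.radians(d['vertical_fov'])/2)
    d['R']=np.array(d['R']);d['t']=np.array(d['t']); return d
def ray(d,u,v):
    p=np.array([(u-d['cx'])/d['f'],(v-d['cy'])/d['f']]);q=p.copy()
    for _ in range(30): q=p/(1+d['k1']*(q@q))
    r=d['R'].T@np.array([q[0],q[1],1]); return -d['R'].T@d['t'],r/np.linalg.norm(r)
def onz(d,u,v,z):
    o,r=ray(d,u,v); return o+r*(z-o[2])/r[2]
def proj(d,X):
    c=d['R']@np.array(X)+d['t'];q=c[:2]/c[2];q=q*(1+d['k1']*(q@q))
    return q*d['f']+[d['cx'],d['cy']]
def tri(d1,p1,d2,p2):
    A=[];b=[]
    for d,p in((d1,p1),(d2,p2)):
        o,r=ray(d,*p);P=np.eye(3)-np.outer(r,r);A.append(P);b.append(P@o)
    return np.linalg.solve(sum(A),sum(b))
E
python3 - <<'E'
from h import *
for n in('top','scene'):
    d=snap(n,n+'0.png');print(n,-d['R'].T@d['t'],d['f'],d['k1'],d['cx'],d['cy'])
s=bot.state();print(s)
E
```

```text
top [ 0.32642521 -0.029961    1.48719655] 503.4578282193097 0.024983672248043085 318.45313395317606 248.86599980982325
scene [ 1.65838088 -0.01698929  0.85723654] 437.2691769175365 -0.012527362819389484 322.6166520994682 238.84517454617114
{'time_s': 0.1, 'joint_pos': array([-1.29520024e+00,  2.17696348e-01,  1.61483622e+00, -1.43758882e-05,
        1.31134788e+00, -1.12206988e-01]), 'dq': array([ 0.00066389, -0.00224834, -0.00300637, -0.00197341,  0.00031446,
        0.0009831 ]), 'joint_torque': array([-9.19841841e-04, -3.98079443e+01, -3.04970634e+01, -2.44842704e-04,
        4.23229882e-03,  3.32791117e-06]), 'tcp_pos': array([ 0.23612584, -0.57775816,  0.19735537]), 'ee_rot': array([-1.13951244e-03,  9.81258924e-01,  1.92690465e-01, -1.00268109e-04]), 'wrist_force': array([ 0.89499133, -0.17913033,  0.46838318]), 'ft_torque': array([-0.03284677,  0.06103772, -0.00827078]), 'grasp_force': 0.0, 'opening': 0.08547692431420414}
```

View pics/top0.png

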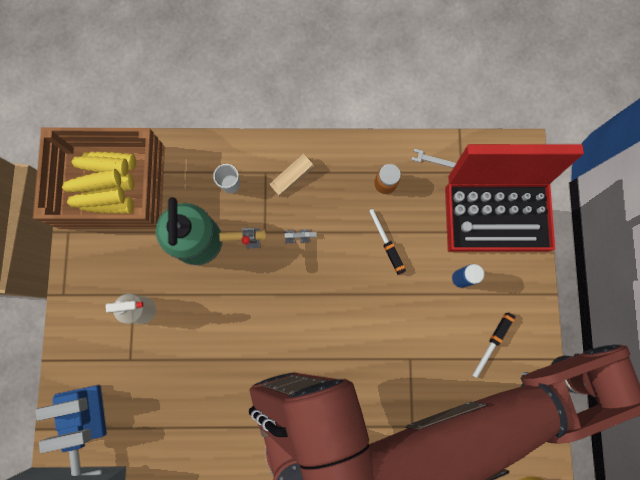

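View pics/scene0.png

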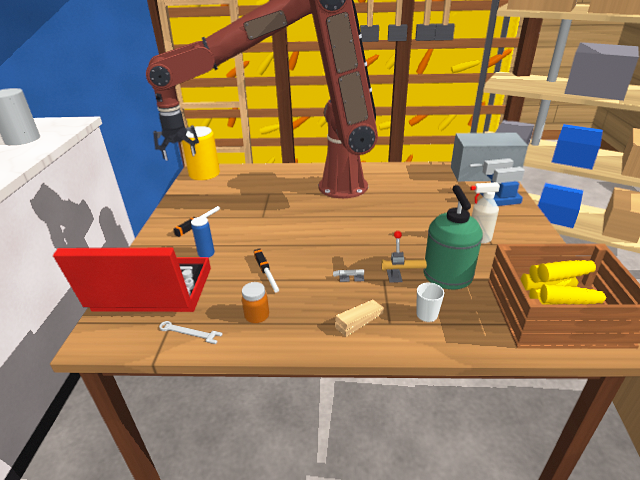

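The top view shows the target lance's grip at about (395,258) with its tip at (373,211). The outlet mouth is near (265,235), the knob near (246,240), the rail at 285–316, and the can near (188,233). The other lance, at (495,345), is farther right. Next I measure these.

Run:
```python
from h import *
d=snap('top');s=snap('scene')
def blobs(im,lo,hi,box,mn=4):
    hsv=cv2.cvtColor(im,cv2.COLOR_RGB2HSV);m=cv2.inRange(hsv,lo,hi)
    k=np.zeros_like(m);x0,y0,x1,y1=box;k[y0:y1,x0:x1]=1;m*=k
    n,l,st,c=cv2.connectedComponentsWithStats(m)
    return [(c[i].round(1),st[i]) for i in range(1,n) if st[i][4]>=mn]
I=d['image'];J=s['image']
print('orange',[(c,onz(d,*c,.03).round(3)) for c,_ in blobs(I,(3,180,120),(18,255,255),(360,200,430,290))])
print('knob top',blobs(I,(0,190,90),(4,255,255),(225,220,270,260)))
print('knob sc',blobs(J,(0,190,90),(4,255,255),(380,220,420,250)))
print('brass',[(c,st) for c,st in blobs(I,(14,120,100),(28,255,255),(215,225,275,250))])
a=cv2.resize(I[190:290,150:430],None,fx=2.8,fy=2.8,interpolation=cv2.INTER_CUBIC)
b=cv2.resize(J[220:300,230:510],None,fx=2.8,fy=2.8,interpolation=cv2.INTER_CUBIC)
cv2.imwrite('pics/crop1.png',np.vstack([a,b])[:,:,::-1])
print('tip',onz(d,373,211,.015))
print('mouth',onz(d,265,235,.045),'pipe start',onz(d,221,236.5,.045),'rail',onz(d,286,237,.026),onz(d,311,236,.026))
```

```text
orange [(array([388.9, 246.4]), array([ 0.569, -0.252,  0.03 ])), (array([399., 268.]), array([ 0.505, -0.28 ,  0.03 ]))]
knob top [(array([245.3, 239.9]), array([242, 237,   8,   7,  45], dtype=int32))]
knob sc [(array([397.4, 234.1]), array([394, 231,   8,   7,  42], dtype=int32))]
brass [(array([244.5, 237.4]), array([219, 225,  56,  25, 917], dtype=int32)), (array([270. , 227.6]), array([266, 225,   9,   6,  52], dtype=int32))]
tip [ 0.67910316 -0.20951914  0.015     ]
mouth [0.60048232 0.1103064  0.045     ] pipe start [0.59616079 0.2378276  0.045     ] rail [0.59803188 0.05023377 0.026     ] [ 0.60095358 -0.02348483  0.026     ]
```

View pics/crop1.png

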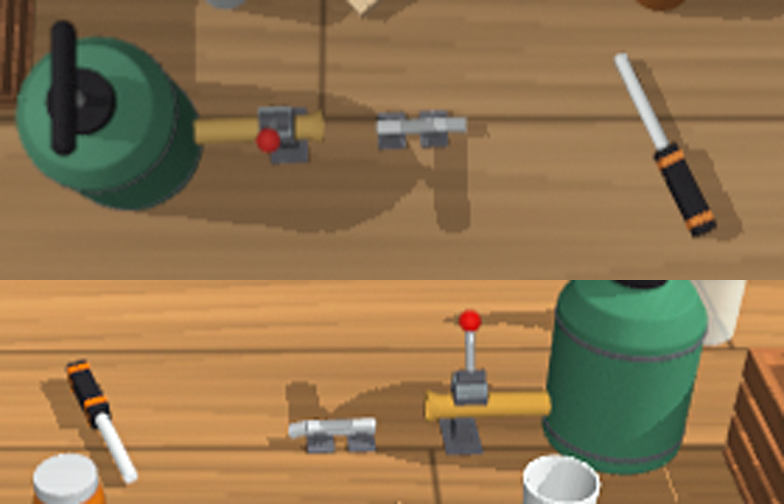

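Call:
servo_tool(rot=[[0, 0, 0], [0, 0, 0], [0, 0, 0], [0, 0, 0], [0, 0, 0], [0, 0, 0], [0, 0, 0], [0, 0, 0]], travel=[[0.5, -0.22, 0], [0.5, -0.22, 0], [0.5, -0.22, 0], [0.5, -0.22, 0], [0.5, -0.22, 0], [0.5, -0.22, 0], [0.5, -0.22, 0], [0.45, -0.22, 0]], gripper=[1, 1, 1, 1, 1, 1, 1, 1])

```text
time_s: 1.2
tcp_pos: [0.5366, -0.2647, 0.1984]
ee_rot: [-0.0, 0.981, 0.193, 0.0]
wrist_force: [0.7, -0.9, 0.6]
opening: 0.0852
grasp_force: 0.0
```

Run:
```python
from h import *
d=snap('wrist','w1.png');s=bot.state();print(s['time_s'],s['tcp_pos'],s['ee_rot'],-d['R'].T@d['t'],d['f'])
hsv=cv2.cvtColor(d['image'],cv2.COLOR_RGB2HSV);m=cv2.inRange(hsv,(3,180,120),(18,255,255))
n,l,st,c=cv2.connectedComponentsWithStats(m)
for i in range(1,n):
    if st[i][4]>30: print(c[i],st[i],onz(d,*c[i],.03))
print(proj(d,[.535,-.267,.03]))
```

```text
1.25 [ 0.5402504  -0.25953148  0.19852413] [-0.0019258   0.98086558  0.19466203  0.00238749] [ 0.60034816 -0.23923663  0.37333696] 427.53934888758397
[570.26946632 164.04855643] [ 496    2  144  305 2286] [ 0.64345486 -0.43739361  0.03      ]
[318.23880597 155.54328358] [301 145  36  22 670] [ 0.57443747 -0.25039959  0.03      ]
[321.45053004 240.66077739] [305 231  34  20 566] [ 0.51073961 -0.27939991  0.03      ]
[318.73679569 208.74037598]
```

View pics/w1.png

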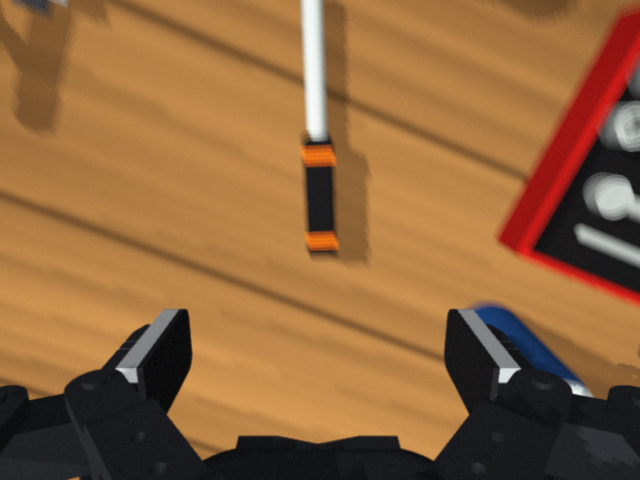

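The wrist view shows the lance grip running straight up the image, with bands at (318,155) and (321,241). The oil can is to the right and clear of the fingers. Yaw needs about −2° and then I descend.

Call:
servo_tool(rot=[[0, 0, -0.15], [0, 0, 0], [0, 0, 0], [0, 0, 0]], travel=[[0.04, 0, 0.4], [0, 0, 0.5], [0, 0, 0.3], [0, 0, 0]], gripper=[1, 1, 1, 1])

```text
time_s: 1.75
tcp_pos: [0.5362, -0.263, 0.0749]
ee_rot: [-0.003, 0.979, 0.206, -0.003]
wrist_force: [0.2, 0.1, 0.2]
opening: 0.0855
grasp_force: 0.0
```

Run:
```python
from h import *
d=snap('wrist','w2.png');s=bot.state();print(s['time_s'],s['tcp_pos'],s['ee_rot'])
d2=snap('wrist');print(bot.state()['tcp_pos'])
hsv=cv2.cvtColor(d['image'],cv2.COLOR_RGB2HSV);m=cv2.inRange(hsv,(3,180,120),(18,255,255))
n,l,st,c=cv2.connectedComponentsWithStats(m)
for i in range(1,n):
    if st[i][4]>100: print(c[i],st[i],onz(d,*c[i],.03))
print('tcp x axis px',proj(d,[.538,-.265,.03]))
# brass in scene of wrist too
```

```text
1.8 [ 0.53810397 -0.26427378  0.07747393] [-0.00106368  0.97866068  0.20547731 -0.00110163]
[ 0.53954071 -0.26521705  0.07929405]
[329.38151659 183.95853081] [305 175  50  18 844] [ 0.57171319 -0.25432453  0.03      ]
[610.67567568 282.59459459] [579 215  61 134 333] [ 0.58411707 -0.41624915  0.03      ]
[330.08982036 308.66167665] [308 300  46  17 668] [ 0.5079719  -0.28336935  0.03      ]
tcp x axis px [321.81357175 249.17208758]
```

Call:
servo_tool(rot=[[0, 0, -0.05], [0, 0, 0], [0, 0, 0], [0, 0, 0], [0, 0, 0], [0, 0, 0], [0, 0, 0], [0, 0, 0]], travel=[[0.02, 0.04, 0.4], [0, 0, 0.3], [0, 0, 0.04], [0, 0, 0], [0, 0, 0], [0, 0, 0], [0, 0, 0], [0, 0, 0]], gripper=[1, 1, 1, 0, 0, 0, 0, 0])

```text
time_s: 2.85
tcp_pos: [0.5427, -0.2677, 0.0049]
ee_rot: [0.0, 0.978, 0.21, 0.0]
wrist_force: [0.6, 0.5, 0.2]
opening: 0.0004
grasp_force: 0.0
```

Call:
servo_tool(rot=[[0, 0, 0], [0, 0, 0], [0, 0, 0]], travel=[[0, 0, 0], [0, 0, 0], [0, 0, 0]], gripper=[0, 0, 0])

```text
time_s: 3.22
tcp_pos: [0.5426, -0.2676, 0.0045]
ee_rot: [-0.0, 0.978, 0.21, -0.0]
wrist_force: [-0.5, 0.6, 0.1]
opening: -0.0
grasp_force: 0.0
```

The gripper shut on nothing, so I look again.

Run:
```python
from h import *
d=snap('wrist');t=snap('top')
a=cv2.resize(t['image'][180:300,330:450],(480,480),interpolation=cv2.INTER_CUBIC)
b=cv2.resize(d['image'],(320,240))
o=np.zeros((480,800,3),np.uint8);o[:,:480]=a;o[:240,480:]=b
s=cv2.resize(snap('scene')['image'][215:305,205:325],(320,240),interpolation=cv2.INTER_CUBIC);o[240:,480:]=s
cv2.imwrite('pics/c2.png',o[:,:,::-1]);print(bot.state()['tcp_pos'])
```

```text
[ 0.54258892 -0.26763834  0.00454879]
```

View pics/c2.png

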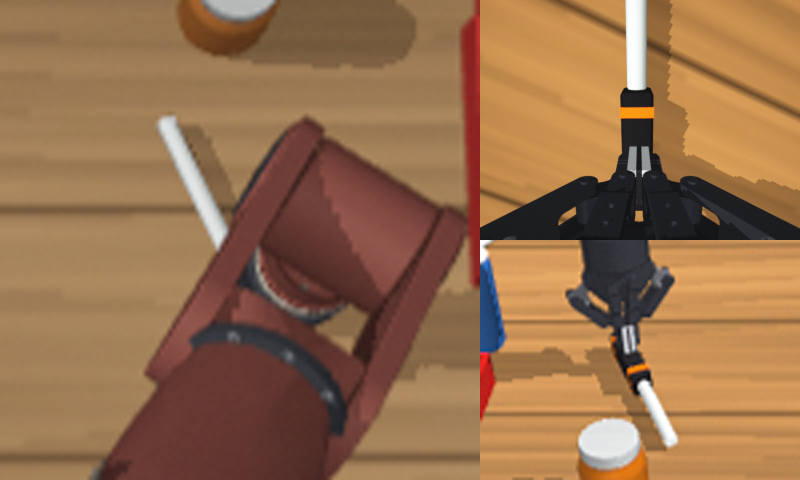

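Run:
```python
from h import *
d=snap('wrist');s=snap('scene')
for z in(0.0045,.02,.03,.04): print(z,proj(d,[.5426,-.2676,z]),proj(s,[.5426,-.2676,z]))
st=bot.state();print(st['joint_pos'],st['wrist_force'],st['ft_torque'],st['opening'],-d['R'].T@d['t'])
a=cv2.resize(s['image'][220:290,220:310],(720,560),interpolation=cv2.INTER_CUBIC)
cv2.imwrite('pics/c3.png',a[:,:,::-1])
```

```text
0.0045 [316.20772999 281.6143753 ] [261.77593684 263.68792522]
0.02 [316.08564957 295.75404621] [261.27432905 259.84334724]
0.03 [315.99494602 306.25682616] [260.94745683 257.33751057]
0.04 [315.89276721 318.08556208] [260.61799735 254.81142325]
[-5.74182339e-01  4.05745969e-01  1.77600280e+00  1.29268226e-06
  9.59918855e-01  5.73955685e-01] [ 0.17257176 -0.04893334 -1.00702827] [-0.00798268  0.00794007 -0.0614895 ] -5.683951001631199e-05 [ 0.60545108 -0.23998203  0.17942581]
```

View pics/c3.png

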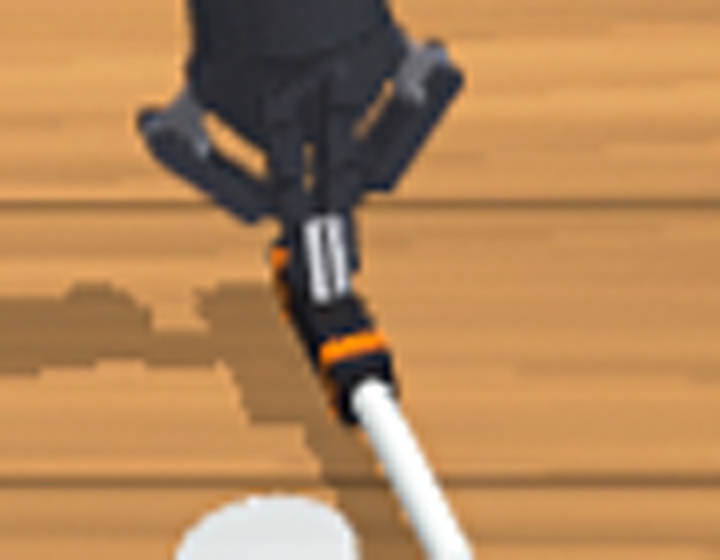

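Call:
servo_tool(rot=[[0, 0, 0], [0, 0, 0]], travel=[[0, 0, 0.015], [0, 0, 0]], gripper=[0, 0])

```text
time_s: 3.72
tcp_pos: [0.5425, -0.2675, 0.0029]
ee_rot: [-0.0, 0.978, 0.21, -0.0]
wrist_force: [-0.0, -0.1, -0.5]
opening: -0.0005
grasp_force: 0.0
```

Run:
```python
from h import *
d=snap('wrist','w4.png');I=d['image'].astype(int)
g=I.min(2)
for v in range(200,360,5): print(v,g[v,280:356:4])
```

```text
200 [61 32 31 29 33 31 34 33 33 31 34 31 29 29 29 29 21 54 57]
205 [65 31 31 33 31 29 32 32 29 32 32 26 30 30 31 26 19 56 60]
210 [71 32 29 33 35 32 34 33 36 31 35 33 33 28 32 21 19 58 62]
215 [31 22 30 31 32 26 26 31 26 29 29 29 26 26 27 26 19 35 61]
220 [30 20 20 17 19 18 17 21 19 24 19 21 18 17 18 19 22 37 63]
225 [34 19 20 20 19 20 20 21 20 16 19 21 13 19 19 20 18 39 62]
230 [39 18 19 17 17 19 19 19 22 22 24 16 18 15 19 17 21 42 63]
235 [39 20 17 17 21 22 19 19 14 20 17 20 16 22 16 21 23 47 63]
240 [85 27 31 31 31 31 32 33 33 30 30 29 32 31 28 30 15 63 63]
245 [86 28 32 30 32 33 29 34 32 33 32 34 30 30 27 26 21 61 61]
250 [87 30 33 32 35 33 31 31 32 32 32 30 31 31 31 29 18 61 65]
255 [83 28 31 32 30 35 31 32 31 31 32 26 29 29 33 25 17 63 61]
260 [82 28 29 34 31 37 34 28 31 31 31 30 31 31 29 27 16 62 65]
265 [80 30 32 32 32 35 30 31 35 30 29 29 27 29 30 29 20 63 62]
270 [81 30 30 34 37 33 33 31 33 34 33 31 30 28 32 26 21 64 62]
275 [85 30 27 32 31 34 31 30 35 33 31 32 31 28 30 28 17 62 64]
280 [84 30 33 33 33 31 34 34 36 30 29 34 29 30 25 28 20 59 61]
285 [85 29 32 33 33 31 31 34 
[... 455 characters left out ...]
48 150 149 115  23  23 140 148 147 148  36  21  22
  24]
320 [ 41  41  42  43 119 148 148 146 120  25  28 139 149 144 146  68  32  35
  32]
325 [ 42  40  38  37 136 149 151 147  96  25  22 133 151 149 148  96  28  27
  31]
330 [ 31  30  31  28 148 147 148 149  96  22  23 133 148 147 149 141  20  23
  26]
335 [ 29  30  29  28 146 147 149 149  81  23  24 132 149 149 146 144  25  22
  24]
340 [ 30  30  31  32 121 152 137 139 107  33  31 168 186 184 175 116  27  26
  25]
345 [ 31  29  31  31  28  25  33 186 111  39  49 227 215  30  27  32  30  31
  30]
350 [ 44  33  32  33  27  27  29  31 112  38  39 169  30  30  32  37  39  36
  32]
355 [39 51 45 35 31 30 32 30 34 39 39 29 31 32 32 30 48 56 42]
```

Run:
```python
from h import *
d=snap('wrist');st=bot.state();w,x,y,z=st['ee_rot'];R=Ro.from_quat([x,y,z,w]).as_matrix()
p=st['tcp_pos'];print(p)
for b in(0,.011):
  for k in(0,-.01,-.019,-.03,-.04): print(b,k,proj(d,p+R@[b,0,k]))
# lance
hsv=cv2.cvtColor(d['image'],cv2.COLOR_RGB2HSV);m=cv2.inRange(hsv,(3,180,120),(18,255,255))
n,l,s,c=cv2.connectedComponentsWithStats(m)
for i in range(1,n):
    if s[i][4]>100: print(c[i],s[i],onz(d,*c[i],.03))
```

```text
[ 0.54253703 -0.26758651  0.00300835]
0 0 [316.3445642 281.6846223]
0 -0.01 [316.27574111 290.54418944]
0 -0.019 [316.2070598  299.38383487]
0 -0.03 [316.11284877 311.50658103]
0 -0.04 [316.01547998 324.03237354]
0.011 0 [316.33214347 257.76421969]
0.011 -0.01 [316.26150375 265.45309967]
0.011 -0.019 [316.19089512 273.13733912]
0.011 -0.03 [316.09385512 283.69602146]
0.011 -0.04 [315.9933383  294.63051257]
[313.75746269 225.90547264] [ 279  213   70   26 1608] [ 0.57123594 -0.25377541  0.03      ]
```

Call:
servo_tool(rot=[[0, 0, 0], [0, 0, 0]], travel=[[0, 0, 0.02], [0, 0, 0]], gripper=[0, 0])

```text
time_s: 4.08
tcp_pos: [0.5424, -0.2675, 0.0009]
ee_rot: [-0.0, 0.978, 0.21, -0.0]
wrist_force: [0.1, -0.5, 0.5]
opening: 0.0001
grasp_force: 0.0
```

Call:
servo_tool(rot=[[0, 0, 0], [0, 0, 0]], travel=[[0, 0, 0.02], [0, 0, 0]], gripper=[0, 0])

```text
time_s: 4.32
tcp_pos: [0.5424, -0.2675, -0.0012]
ee_rot: [-0.0, 0.978, 0.21, -0.0]
wrist_force: [-0.5, 0.6, 0.5]
opening: 0.0005
grasp_force: 0.0
```

Call:
servo_tool(rot=[[0, 0, 0], [0, 0, 0]], travel=[[0, 0, 0.02], [0, 0, 0]], gripper=[0, 0])

```text
time_s: 4.58
tcp_pos: [0.5428, -0.2678, -0.0026]
ee_rot: [0.0, 0.978, 0.21, 0.0]
wrist_force: [-0.0, -0.6, 3.0]
opening: 0.0005
grasp_force: 1.0
```

Call:
servo_tool(rot=[[0, 0, 0], [0, 0, 0]], travel=[[0, 0, 0.02], [0, 0, 0]], gripper=[0, 0])

```text
time_s: 4.82
tcp_pos: [0.5429, -0.2679, -0.0026]
ee_rot: [-0.0, 0.978, 0.21, -0.0]
wrist_force: [-4.7, 2.3, 12.8]
opening: 0.0003
grasp_force: 5.9
```

Run:
```python
from h import *
d=snap('wrist');s=snap('scene')
a=cv2.resize(s['image'][225:285,230:290],(480,480),interpolation=cv2.INTER_CUBIC)
b=d['image'][200:360,240:400];b=cv2.resize(b,(320,320))
g=np.clip(np.hstack([a,np.vstack([b,np.zeros((160,320,3),np.uint8)])]).astype(int)*2,0,255)
cv2.imwrite('pics/c4.png',g[:,:,::-1])
```

```text
[ WARN:0@1.052] global loadsave.cpp:1063 imwrite_ Unsupported depth image for selected encoder is fallbacked to CV_8U.
```

View pics/c4.png

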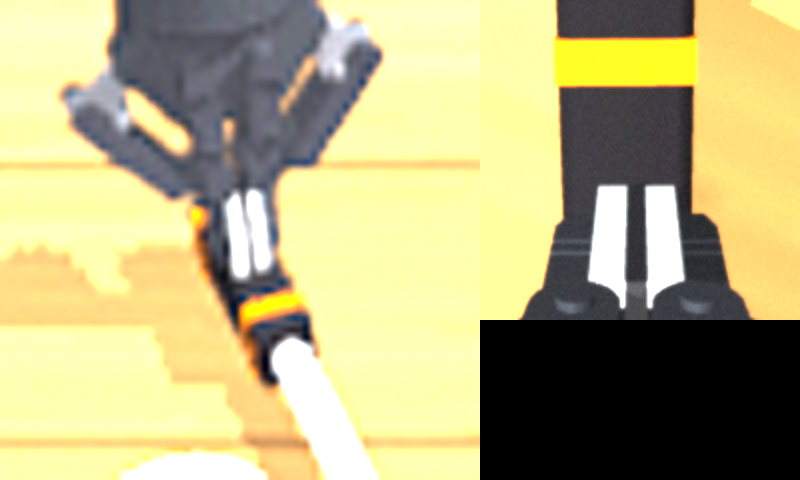

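Contact comes at a TCP reading of about −0.003, with the shut tips on top of the grip at z = 0.03. The real fingertips are therefore about 30 mm short of the reported TCP. I lift, open, and go lower in small steps while watching the force.

Call:
servo_tool(rot=[[0, 0, 0], [0, 0, 0], [0, 0, 0], [0, 0, 0], [0, 0, 0], [0, 0, 0], [0, 0, 0], [0, 0, 0]], travel=[[0, 0, -0.1], [0, 0, 0], [0, 0, 0], [0, 0, 0], [0, 0, 0], [0, 0, 0.1], [0, 0, 0.05], [0, 0, 0]], gripper=[1, 1, 1, 1, 1, 1, 1, 1])

```text
time_s: 5.92
tcp_pos: [0.5418, -0.2671, -0.0111]
ee_rot: [-0.001, 0.978, 0.21, -0.001]
wrist_force: [-0.4, 1.0, -0.7]
opening: 0.0859
grasp_force: 0.0
```

Call:
servo_tool(rot=[[0, 0, 0], [0, 0, 0]], travel=[[0, 0, 0.03], [0, 0, 0]], gripper=[1, 1])

```text
time_s: 6.18
tcp_pos: [0.5426, -0.2676, -0.0131]
ee_rot: [-0.0, 0.978, 0.21, -0.0]
wrist_force: [-0.6, 0.6, -0.5]
opening: 0.0852
grasp_force: 0.0
```

Call:
servo_tool(rot=[[0, 0, 0], [0, 0, 0]], travel=[[0, 0, 0.03], [0, 0, 0]], gripper=[1, 1])

```text
time_s: 6.42
tcp_pos: [0.5425, -0.2675, -0.0161]
ee_rot: [-0.0, 0.978, 0.21, -0.0]
wrist_force: [-0.1, -0.5, 0.7]
opening: 0.0857
grasp_force: 0.0
```

Call:
servo_tool(rot=[[0, 0, 0], [0, 0, 0]], travel=[[0, 0, 0.04], [0, 0, 0]], gripper=[1, 1])

```text
time_s: 6.68
tcp_pos: [0.5422, -0.2674, -0.0204]
ee_rot: [-0.0, 0.978, 0.21, -0.0]
wrist_force: [0.3, 0.0, 0.7]
opening: 0.0853
grasp_force: 0.0
```

Call:
servo_tool(rot=[[0, 0, 0], [0, 0, 0]], travel=[[0, 0, 0.03], [0, 0, 0]], gripper=[1, 1])

```text
time_s: 6.92
tcp_pos: [0.5424, -0.2675, -0.0232]
ee_rot: [-0.0, 0.978, 0.21, -0.0]
wrist_force: [0.1, -0.3, -0.1]
opening: 0.0855
grasp_force: 0.0
```

Call:
servo_tool(rot=[[0, 0, 0], [0, 0, 0], [0, 0, 0], [0, 0, 0], [0, 0, 0], [0, 0, 0]], travel=[[0, 0, 0], [0, 0, 0], [0, 0, 0], [0, 0, 0], [0, 0, 0], [0, 0, 0]], gripper=[0, 0, 0, 0, 0, 0])

```text
time_s: 7.68
tcp_pos: [0.543, -0.2678, -0.0226]
ee_rot: [0.0, 0.978, 0.21, 0.0]
wrist_force: [-0.2, 0.0, 1.1]
opening: 0.023
grasp_force: 61.4
```

Grip confirmed at 23 mm opening and 61 N. Next I lift and rotate.

Call:
servo_tool(rot=[[0, 0, 0], [0, 0, 0], [0, 0, 0], [0, 0, -0.7], [0, 0, -0.85], [0, 0, -0.85], [0, 0, -0.85], [0, 0, -0.85]], travel=[[0, 0, -0.3], [0, 0, -0.5], [0, 0, -0.5], [0, 0, 0], [0, 0, 0], [0, 0, 0], [0, 0, 0], [0, 0, 0]], gripper=[0, 0, 0, 0, 0, 0, 0, 0])

```text
time_s: 8.68
tcp_pos: [0.5415, -0.267, 0.1057]
ee_rot: [-0.001, 0.841, 0.541, -0.001]
wrist_force: [0.1, 0.0, -2.9]
opening: 0.0228
grasp_force: 60.9
```

Call:
servo_tool(rot=[[0, 0, -0.85], [0, 0, -0.85], [0, 0, -0.85], [0, 0, 0], [0, 0, 0], [0, 0, 0], [0, 0, 0], [0, 0, 0]], travel=[[0, 0, 0], [0, 0, 0], [0, 0, 0], [0.4, 0.2, 0], [0.4, 0.2, 0], [0.4, 0.2, 0], [0.4, 0.15, 0], [0, 0, 0]], gripper=[0, 0, 0, 0, 0, 0, 0, 0])

```text
time_s: 9.68
tcp_pos: [0.6152, -0.1033, 0.1057]
ee_rot: [-0.001, 0.701, 0.713, -0.0]
wrist_force: [-0.6, 0.1, -1.7]
opening: 0.0229
grasp_force: 60.9
```

Run:
```python
from h import *
d=snap('wrist','w5.png');s=bot.state();print(s['tcp_pos'],s['ee_rot'],s['grasp_force'],s['opening'])
w,x,y,z=s['ee_rot'];R=Ro.from_quat([x,y,z,w]).as_matrix();print(R.round(3))
p=s['tcp_pos'];tip=p+R@[.157,0,-.0376];print('tip pred',tip,proj(d,tip))
for n,X in dict(m=[.6015,.109,.045],ps=[.596,.2368,.045],rail=[.600,.013,.026]).items(): print(n,proj(d,X))
```

```text
[ 0.6148457  -0.10512312  0.10578589] [-0.0009524   0.70164236  0.71252826 -0.00076167] 60.89860439300537 0.02261967381187473
[[-0.015  1.    -0.002]
 [ 1.     0.015  0.   ]
 [ 0.    -0.002 -1.   ]]
tip pred [0.61252003 0.05184883 0.14343106] [ 318.84688525 -246.2014918 ]
m [ 295.36724545 -231.14202719]
ps [ 278.89314803 -737.61124852]
rail [294.14649218  25.76725083]
```

View pics/w5.png

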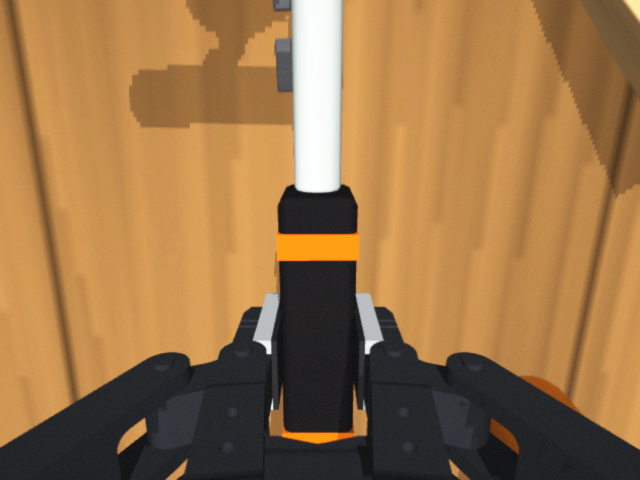

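The lance is held straight. The view shows its front band at (318,247) and the rail blocks at (285,60). I lower to near bore height and compare tip and pipe in the fixed cameras.

Call:
servo_tool(rot=[[0, 0, -0.15], [0, 0, 0], [0, 0, 0], [0, 0, 0]], travel=[[0, -0.05, 0.3], [0, 0, 0.4], [0, 0, 0.28], [0, 0, 0]], gripper=[0, 0, 0, 0])

```text
time_s: 10.22
tcp_pos: [0.6063, -0.1069, 0.0052]
ee_rot: [-0.004, 0.694, 0.72, -0.002]
wrist_force: [-0.4, -0.2, -1.6]
opening: 0.0228
grasp_force: 60.8
```

Run:
```python
from h import *
t=snap('top');c=snap('scene');s=bot.state();print(s['tcp_pos'],s['ee_rot'])
w,x,y,z=s['ee_rot'];R=Ro.from_quat([x,y,z,w]).as_matrix()
tip=s['tcp_pos']+R@[.157,0,-.0376];print('tip pred',tip,proj(t,tip),proj(c,tip))
a=cv2.resize(t['image'][205:265,210:350],(800,343),interpolation=cv2.INTER_CUBIC)
b=cv2.resize(c['image'][225:290,290:440],(593,257),interpolation=cv2.INTER_CUBIC)
o=np.zeros((600,800,3),np.uint8);o[:343]=a;o[343:,:593]=b
cv2.imwrite('pics/c6.png',o[:,:,::-1]);np.savez('c6.npz',t=t['image'],c=c['image'])
```

```text
[ 0.61050144 -0.10767945  0.00931725] [ 2.72190428e-05  6.93638102e-01  7.20323655e-01 -1.24359186e-04]
tip pred [0.60458247 0.0492169  0.046884  ] [285.98132232 233.47444833] [361.38958801 264.72361885]
```

View pics/c6.png

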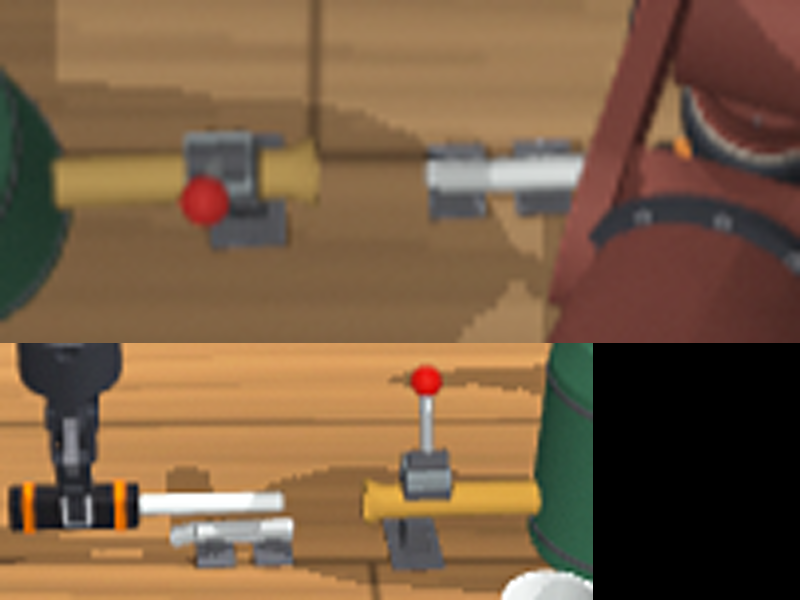

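The tip is short of the mouth and nearly in line with it in both views. I measure the lines numerically.

Run:
```python
from h import *
import numpy as np
z=np.load('c6.npz')
def cols(I,us,v0,v1,f):
    out=[]
    for u in us:
        m=f(I[v0:v1,u].astype(int)); 
        v=np.where(m)[0]+v0
        if len(v): out.append((u,v.min(),v.max(),round(v.mean(),1)))
    return out
brass=lambda p:(p[:,0]>120)&(p[:,0]-p[:,2]>85)&(p[:,1]-p[:,2]>45)
white=lambda p:(p.min(1)>150)
gr=lambda p:(p.min(1)>110)&(p.max(1)-p.min(1)<30)
print('top brass',cols(z['t'],range(220,268,4),224,246,brass))
print('top white',cols(z['t'],range(280,314,3),224,246,white))
print('top grey',cols(z['t'],range(280,314,3),224,246,gr))
print('top col', z['t'][226:246,297].tolist(),z['t'][226:246,287].min(1))
print('sc brass',cols(z['c'],range(380,430,4),250,282,brass))
print('sc white',cols(z['c'],range(325,366,3),250,282,white))
print('sc row',z['c'][265,350:385].min(1))
print('sc col brass',z['c'][250:275,415].tolist())
```

```text
top brass [(220, np.int64(234), np.int64(238), np.float64(236.0)), (224, np.int64(234), np.int64(238), np.float64(236.0)), (228, np.int64(234), np.int64(238), np.float64(236.0)), (232, np.int64(233), np.int64(238), np.float64(235.5)), (236, np.int64(233), np.int64(238), np.float64(235.5)), (240, np.int64(233), np.int64(238), np.float64(235.5)), (256, np.int64(232), np.int64(238), np.float64(235.0)), (260, np.int64(232), np.int64(237), np.float64(234.5)), (264, np.int64(233), np.int64(238), np.float64(235.5))]
top white [(286, np.int64(233), np.int64(236), np.float64(234.5)), (289, np.int64(233), np.int64(237), np.float64(235.0)), (292, np.int64(234), np.int64(237), np.float64(235.5)), (295, np.int64(234), np.int64(237), np.float64(235.5)), (298, np.int64(233), np.int64(237), np.float64(235.0)), (301, np.int64(233), np.int64(237), np.float64(235.0)), (304, np.int64(233), np.int64(237), np.float64(235.0)), (307, np.int64(232), np.int64(237), np.float64(234.5)), (310, np.int64(233), np.int64(236), np.float64(234.5))]
top grey [(286, np.int64(233), np.int64(237), np.float64(235.0)), (289
[... 2142 characters left out ...]
64(274), np.float64(268.7)), (358, np.int64(263), np.int64(273), np.float64(268.0)), (361, np.int64(264), np.int64(273), np.float64(268.8))]
sc row [253 253 254 239 227 227 226 227 227 228 230 166  70  57  61  59  61  61
  61  61  59  63  62  61  62  61  61  62  60  62  63  47  64  67  66]
sc col brass [[190, 136, 84], [191, 136, 83], [187, 135, 82], [182, 132, 80], [179, 129, 76], [181, 130, 79], [189, 134, 83], [194, 138, 83], [156, 111, 68], [139, 102, 56], [187, 140, 61], [221, 166, 70], [223, 169, 69], [224, 170, 71], [223, 170, 71], [217, 164, 67], [200, 152, 63], [180, 136, 58], [142, 105, 54], [132, 96, 59], [138, 99, 62], [132, 96, 58], [129, 95, 57], [138, 100, 61], [148, 107, 66]]
```

Run:
```python
from h import *
z=np.load('c6.npz');t=snap('top');c=snap('scene')
for u in(226,238,258,262): print('top',u,[tuple(p) for p in z['t'][228:244,u].tolist()])
for u in(384,388,405,420): print('sc',u,[tuple(p) for p in z['c'][254:274,u].tolist()])
for X in([.6015,.109,.045],[.596,.2368,.045],[.6045,.049,.045],[.6065,.002,.045]): print(X,proj(t,X).round(1),proj(c,X).round(1))
```

```text
top 226 [(130, 100, 68), (129, 99, 67), (124, 95, 65), (106, 81, 54), (125, 100, 58), (151, 123, 67), (168, 138, 77), (175, 144, 81), (178, 147, 84), (175, 144, 82), (168, 137, 78), (157, 127, 71), (140, 113, 63), (130, 103, 65), (126, 98, 68), (121, 93, 63)]
top 238 [(130, 102, 70), (130, 100, 68), (124, 97, 66), (114, 89, 57), (138, 110, 62), (162, 132, 73), (172, 141, 80), (177, 146, 83), (178, 147, 85), (174, 144, 81), (164, 134, 76), (149, 121, 68), (125, 99, 57), (125, 96, 64), (130, 100, 69), (131, 101, 69)]
top 258 [(108, 94, 85), (86, 86, 90), (88, 83, 80), (130, 106, 69), (160, 129, 74), (171, 140, 80), (177, 146, 83), (177, 145, 83), (177, 146, 84), (168, 138, 78), (154, 124, 68), (123, 102, 69), (90, 85, 81), (82, 82, 86), (83, 83, 88), (84, 83, 87)]
top 262 [(129, 99, 67), (123, 95, 60), (134, 106, 60), (149, 121, 67), (162, 132, 74), (167, 136, 76), (171, 140, 79), (174, 141, 81), (173, 141, 80), (170, 139, 80), (160, 129, 73), (147, 118, 66), (137, 108, 70), (133, 103, 71), (132, 102, 70), (131, 101, 68)]
sc 384 [(176, 130, 76), (185, 133, 81), (156, 112, 68), (137, 10
[... 730 characters left out ...]
(228, 173, 71), (227, 174, 72), (220, 166, 69), (206, 155, 65), (187, 140, 59), (144, 107, 50), (132, 95, 56), (137, 98, 62), (132, 95, 58), (139, 100, 62), (146, 106, 64)]
sc 420 [(178, 129, 76), (182, 130, 79), (188, 134, 82), (194, 141, 83), (155, 113, 70), (142, 103, 56), (189, 142, 62), (221, 165, 68), (222, 168, 69), (222, 168, 68), (223, 170, 71), (216, 161, 68), (201, 150, 64), (178, 135, 57), (146, 108, 59), (137, 97, 60), (136, 99, 61), (132, 96, 58), (127, 93, 55), (137, 100, 61)]
[0.6015, 0.109, 0.045] [265.5 234.7] [381.1 264.5]
[0.596, 0.2368, 0.045] [221.4 236.6] [423.3 263.3]
[0.6045, 0.049, 0.045] [286.1 233.6] [361.3 265.2]
[0.6065, 0.002, 0.045] [302.2 232.9] [345.8 265.6]
```

Run:
```python
from h import *
t=snap('top');c=snap('scene')
print('tip',tri(t,(286,235.2),c,(361.2,265.2)))
print('tube mid',tri(t,(302,234.8),c,(345.8,265.3)))
print('mouth',tri(t,(265.5,234.6),c,(381.3,264.7)))
print('pipe mid',tri(t,(235,235.8),c,(410,264.1)))
b=proj(c,[.6,.05,.045]);print(proj(c,[.61,.05,.045])-b,proj(c,[.6,.05,.055])-b)
I=t['image'];
for u in(288,294,300,306): print(u,I[228:244,u].min(1))
J=c['image']
for u in(330,345,357):print(u,J[256:284,u].min(1))
print(proj(t,[.6045,.03,.026]),proj(c,[.6045,.03,.026]))
```

```text
tip [0.60041772 0.04917411 0.04186885]
tube mid [0.60145418 0.00242732 0.04244254]
mouth [0.60176821 0.10925179 0.04456893]
pipe mid [0.59833958 0.19702613 0.04397962]
[0.14793734 2.01927202] [ 0.08087355 -2.6267542 ]
288 [ 87  73  97 141 169 177 173 157 177 144  78  77  80  82  84  79]
294 [ 94  89  99 182 210 212 199 164 150 122  88  86 105 114  96  74]
300 [ 94  96 123 188 212 212 196 161 134 111  99 113 113 103  93  89]
306 [ 94 107 155 199 214 212 193 162 126  83  73  80  80  82  73  68]
330 [ 87  86  85  86  84  84  76 252 255 253 239 179 104  86  90  89  88  89
  89  77  69  70  64  63  65  83  91  93]
345 [ 86  84  83  82  83  78 134 251 254 252 233 148  65  56 153 173 192 172
 128  90  79  79 106 116 124  99  82  93]
357 [ 82  84  83  81  81  66 138 212 227 224 201 118  40 121 218 234 200 168
 122  85  83  97 112 116 102  80  77  91]
[292.87642861 234.83769126] [354.91832795 270.15200841]
```

Call:
servo_tool(rot=[[0, 0, 0], [0, 0, 0], [0, 0, 0], [0, 0, 0]], travel=[[0.2, -0.005, 0.02], [0.25, 0, 0], [0, 0, 0], [0, 0, 0]], gripper=[0, 0, 0, 0])

```text
time_s: 11.02
tcp_pos: [0.6086, -0.0614, 0.0074]
ee_rot: [0.0, 0.693, 0.721, 0.0]
wrist_force: [0.9, -0.3, -2.1]
opening: 0.0229
grasp_force: 60.8
```

Run:
```python
from h import *
t=snap('top');c=snap('scene');s=bot.state();print(s['tcp_pos'],s['ee_rot'],s['wrist_force'])
w,x,y,z=s['ee_rot'];R=Ro.from_quat([x,y,z,w]).as_matrix()
tip=s['tcp_pos']+R@[.157,0,-.0376];print('tip pred',tip,proj(t,tip),proj(c,tip))
I=t['image'];J=c['image']
for u in(272,276,282,288,294): print(u,I[226:242,u].min(1))
for u in(345,357,366,370):print(u,J[256:274,u].min(1))
print(I[233,262:280].tolist()); print(J[265,366:386].tolist())
```

```text
[ 0.60863751 -0.06211144  0.00738071] [3.26320481e-04 6.93319890e-01 7.20629877e-01 6.91915945e-05] [ 0.5224592   0.02010543 -2.48924214]
tip pred [0.60255369 0.09478472 0.04492192] [270.35090054 234.30094872] [376.42042595 264.78629128]
272 [ 73  71  68  68  64  55  95 189 213 209 180 129  82  73  72  70]
276 [ 82  71  68  67  62  53 110 194 213 209 189 138  82  73  72  70]
282 [ 94  91  77  66  62  53 156 175 178 178 171 128  77  72  72  70]
288 [ 94  92  87  75  97  99 139 168 180 177 157 117  77  77  81  82]
294 [94 95 93 84 74 72 66 63 64 67 70 69 70 71 70 70]
345 [ 85  88  84  82  82  84  73 216 253 253 243 199 113  52 152 171 190 171]
357 [ 82  83  81  83  80  69  67 199 226 228 217 170  90  92 155 223 200 167]
366 [ 83  84  68  60  60  57 114 248 255 252 236 152  69  57  60  62  63  63]
370 [ 82  69  60  62  60  55 120 249 254 251 233 148  66  57  60  63  64  65]
[[166, 135, 75], [164, 133, 74], [158, 128, 73], [141, 112, 66], [111, 85, 58], [110, 85, 58], [111, 85, 58], [110, 84, 57], [111, 93, 75], [185, 188, 186], [189, 192, 189], [190, 192, 190], [191, 193, 190], [191, 194, 191], [194, 196, 194], [198, 201, 199], [198, 200, 198], [194, 197, 195]]
[[252, 254, 254], [252, 254, 253], [251, 253, 253], [251, 253, 253], [251, 253, 253], [251, 253, 253], [251, 252, 252], [251, 253, 253], [251, 253, 253], [255, 255, 255], [209, 207, 198], [140, 105, 75], [135, 96, 56], [137, 97, 61], [138, 98, 61], [116, 85, 48], [210, 159, 65], [214, 160, 67], [210, 157, 68], [212, 160, 67]]
```

Call:
servo_tool(rot=[[0, 0, 0], [0, 0, 0], [0, 0, 0], [0, 0, 0]], travel=[[0.06, 0.005, 0.005], [0.06, 0, 0], [0.06, 0, 0], [0, 0, 0]], gripper=[0, 0, 0, 0])

```text
time_s: 11.62
tcp_pos: [0.608, -0.0432, 0.0065]
ee_rot: [-0.0, 0.693, 0.721, -0.0]
wrist_force: [-0.1, 0.3, -1.7]
opening: 0.0222
grasp_force: 60.8
```

Call:
servo_tool(rot=[[0, 0, 0], [0, 0, 0], [0, 0, 0], [0, 0, 0]], travel=[[0.03, 0, 0], [0.03, 0, 0], [0.03, 0, 0], [0, 0, 0]], gripper=[0, 0, 0, 0])

```text
time_s: 12.12
tcp_pos: [0.6078, -0.0346, 0.0066]
ee_rot: [-0.0, 0.693, 0.721, -0.0]
wrist_force: [-0.5, 0.3, -2.3]
opening: 0.0225
grasp_force: 60.8
```

Call:
servo_tool(rot=[[0, 0, 0], [0, 0, 0], [0, 0, 0], [0, 0, 0]], travel=[[0.03, 0, 0], [0.03, 0, 0], [0.03, 0, 0], [0, 0, 0]], gripper=[0, 0, 0, 0])

```text
time_s: 12.62
tcp_pos: [0.6074, -0.0255, 0.0066]
ee_rot: [-0.0, 0.693, 0.721, -0.0]
wrist_force: [0.1, -0.2, -1.4]
opening: 0.0224
grasp_force: 60.8
```

Call:
servo_tool(rot=[[0, 0, 0], [0, 0, 0], [0, 0, 0], [0, 0, 0], [0, 0, 0]], travel=[[0.03, 0, 0], [0.03, 0, 0], [0.03, 0, 0], [0.02, 0, 0], [0, 0, 0]], gripper=[0, 0, 0, 0, 0])

```text
time_s: 13.25
tcp_pos: [0.607, -0.0147, 0.0066]
ee_rot: [-0.0, 0.693, 0.721, -0.0]
wrist_force: [0.4, -0.4, -2.4]
opening: 0.0227
grasp_force: 60.8
```

Call:
servo_tool(rot=[[0, 0, 0], [0, 0, 0], [0, 0, 0]], travel=[[0.01, 0, 0], [0.01, 0, 0], [0, 0, 0]], gripper=[0, 0, 0])

```text
time_s: 13.62
tcp_pos: [0.607, -0.0128, 0.0066]
ee_rot: [-0.0, 0.693, 0.721, -0.0]
wrist_force: [0.2, 0.1, -2.9]
opening: 0.0228
grasp_force: 60.8
```

Call:
servo_tool(rot=[[0, 0, 0], [0, 0, 0], [0, 0, 0]], travel=[[0.01, 0, 0], [0.01, 0, 0], [0, 0, 0]], gripper=[0, 0, 0])

```text
time_s: 14.0
tcp_pos: [0.6069, -0.0108, 0.0066]
ee_rot: [-0.0, 0.693, 0.721, -0.0]
wrist_force: [0.6, -0.4, -2.5]
opening: 0.0226
grasp_force: 60.8
```

Call:
servo_tool(rot=[[0, 0, 0], [0, 0, 0], [0, 0, 0]], travel=[[0.01, 0, 0], [0.01, 0, 0], [0, 0, 0]], gripper=[0, 0, 0])

```text
time_s: 14.38
tcp_pos: [0.6068, -0.0088, 0.0066]
ee_rot: [-0.0, 0.693, 0.721, -0.0]
wrist_force: [0.9, 0.0, -2.1]
opening: 0.0229
grasp_force: 60.8
```

Call:
servo_tool(rot=[[0, 0, 0], [0, 0, 0], [0, 0, 0]], travel=[[0.01, 0, 0], [0.01, 0, 0], [0, 0, 0]], gripper=[0, 0, 0])

```text
time_s: 14.75
tcp_pos: [0.6068, -0.0068, 0.0066]
ee_rot: [0.0, 0.693, 0.721, -0.0]
wrist_force: [0.1, -1.0, -3.0]
opening: 0.0225
grasp_force: 60.9
```

Call:
servo_tool(rot=[[0, 0, 0], [0, 0, 0], [0, 0, 0]], travel=[[0.01, 0, 0], [0.01, 0, 0], [0, 0, 0]], gripper=[0, 0, 0])

```text
time_s: 15.12
tcp_pos: [0.6067, -0.0048, 0.0066]
ee_rot: [0.0, 0.693, 0.721, 0.0]
wrist_force: [-0.7, -1.3, -1.8]
opening: 0.0228
grasp_force: 60.9
```

Call:
servo_tool(rot=[[0, 0, 0], [0, 0, 0]], travel=[[0.015, 0, 0], [0, 0, 0]], gripper=[0, 0])

```text
time_s: 15.38
tcp_pos: [0.6067, -0.0034, 0.0067]
ee_rot: [0.0, 0.693, 0.721, -0.0]
wrist_force: [-0.2, -0.7, -3.0]
opening: 0.0228
grasp_force: 60.9
```

Call:
servo_tool(rot=[[0, 0, 0], [0, 0, 0]], travel=[[0.015, 0, 0], [0, 0, 0]], gripper=[0, 0])

```text
time_s: 15.62
tcp_pos: [0.6067, -0.0027, 0.0068]
ee_rot: [0.001, 0.693, 0.721, -0.0]
wrist_force: [0.1, -4.9, -2.2]
opening: 0.0228
grasp_force: 61.0
```

Call:
servo_tool(rot=[[0, 0, 0], [0, 0, 0], [0, 0, 0]], travel=[[0.01, 0, 0], [0, 0, 0], [0, 0, 0]], gripper=[0, 0, 0])

```text
time_s: 16.0
tcp_pos: [0.6068, -0.0022, 0.0068]
ee_rot: [0.001, 0.693, 0.721, -0.001]
wrist_force: [-0.9, -5.6, -1.4]
opening: 0.0227
grasp_force: 61.0
```

Call:
servo_tool(rot=[[0, 0, 0], [0, 0, 0], [0, 0, 0]], travel=[[0.015, 0, 0], [0, 0, 0], [0, 0, 0]], gripper=[0, 0, 0])

```text
time_s: 16.38
tcp_pos: [0.6068, -0.0017, 0.0069]
ee_rot: [0.001, 0.693, 0.721, -0.001]
wrist_force: [-0.1, -8.1, -1.2]
opening: 0.0229
grasp_force: 61.0
```

Run:
```python
from h import *
for i in range(3):
    s=bot.state();print(s['tcp_pos'],s['wrist_force'],s['ft_torque'],{k:v for k,v in s.items() if 'pin' in k});d=snap('top')
```

```text
[ 0.60682763 -0.00165006  0.00692891] [-0.05220789 -8.12422754 -1.21084482] [-1.31762157  0.10121989  0.09457661] {}
[ 0.60681905 -0.00164905  0.00692496] [-0.03825111 -7.87274989 -0.72948353] [-1.27782156  0.07289471  0.12831778] {}
[ 0.60684648 -0.00165056  0.00696046] [-0.71858033 -9.03850699 -2.14446101] [-1.33531049  0.05384015  0.1160225 ] {}
```

The force rises about 4 N/mm, so this is the seat (depth about 45 mm). I ease to a light preload and release.

Call:
servo_tool(rot=[[0, 0, 0], [0, 0, 0], [0, 0, 0]], travel=[[-0.018, 0, 0], [0, 0, 0], [0, 0, 0]], gripper=[0, 0, 0])

```text
time_s: 16.9
tcp_pos: [0.6067, -0.0023, 0.0068]
ee_rot: [0.001, 0.693, 0.721, -0.0]
wrist_force: [-0.3, -6.8, -2.7]
opening: 0.0227
grasp_force: 61.0
```

Call:
servo_tool(rot=[[0, 0, 0], [0, 0, 0], [0, 0, 0], [0, 0, 0], [0, 0, 0], [0, 0, 0]], travel=[[0, 0, 0], [0, 0, 0], [0, 0, 0], [0, 0, 0], [0, 0, 0], [0, 0, 0]], gripper=[1, 1, 1, 1, 1, 1])

```text
time_s: 17.65
tcp_pos: [0.6065, -0.0011, 0.0066]
ee_rot: [-0.0, 0.693, 0.721, 0.0]
wrist_force: [-0.8, -0.6, -0.4]
opening: 0.0853
grasp_force: 0.0
```

Run:
```python
from h import *
t=snap('top');c=snap('scene');s=bot.state();print(s['tcp_pos'],s['wrist_force'])
J=c['image'];I=t['image']
m=(J[:,:,0]>200)&(J[:,:,2]<90)&(J[:,:,1]>80)&(J[:,:,1]<150)
n,l,st,ce=cv2.connectedComponentsWithStats(m[240:290,300:400].astype('u1'))
print([(ce[i]+[300,240],st[i][4]) for i in range(1,n) if st[i][4]>4])
for X in ([.607+.0384*.032,-.0017-.003-.035,.045],[.607-.0384*.032,-.0017-.003+.035,.045]): print(proj(c,X),proj(c,np.array(X)-[0,0,.004]))
def red(im,b):
    h=cv2.cvtColor(im,cv2.COLOR_RGB2HSV);k=cv2.inRange(h,(0,190,90),(4,255,255));x0,y0,x1,y1=b
    n,l,s,q=cv2.connectedComponentsWithStats(k[y0:y1,x0:x1]);i=1+np.argmax(s[1:,4]);return q[i]+[x0,y0]
a=red(I,(225,220,270,260));b=red(J,(380,220,420,250));print('knob',a,b,tri(t,a,c,b))
```

```text
[ 0.606501   -0.00112596  0.0065821 ] [ 0.42598928  0.17643314 -0.15892049]
[(array([313.11111111, 241.14444444]), np.int32(90)), (array([335.83333333, 241.        ]), np.int32(6)), (array([321.26086957, 247.60869565]), np.int32(23)), (array([334.72727273, 247.54545455]), np.int32(11)), (array([306.5       , 248.57142857]), np.int32(14)), (array([305.30769231, 256.07692308]), np.int32(13)), (array([354.11111111, 260.11111111]), np.int32(9)), (array([319.95238095, 262.57142857]), np.int32(21)), (array([331.125     , 266.66666667]), np.int32(24)), (array([354.31578947, 267.73684211]), np.int32(19)), (array([312.59090909, 271.63636364]), np.int32(44)), (array([342.22222222, 284.88888889]), np.int32(9)), (array([356.5, 285. ]), np.int32(18)), (array([370.5, 285. ]), np.int32(8))]
[332.01006989 266.03327812] [332.02789644 267.07754832]
[355.13101198 265.47471075] [355.10964843 266.52037677]
knob [245.30232558 239.93023256] [397.38095238 234.0952381 ] [0.56988792 0.15517026 0.13442126]
```

Run:
```python
from h import *
c=snap('scene');z=np.load('c6.npz')['c']
def bands(J,u0,u1):
    J=J.astype(int);h=(J[:,:,0]>170)&(J[:,:,2]<100)&(J[:,:,0]-J[:,:,1]>70);r=[]
    w=(J[...,0]-J[...,1]-60).clip(0)[262:270,u0:u1]*h[262:270,u0:u1]
    return (w.sum(0)*np.arange(u0,u1)).sum()/w.sum()
print('old',bands(z,290,303),bands(z,313,326)); print('new',bands(c['image'],325,337),bands(c['image'],348,361))
for y,x in((-.1077,.610),(-.0023,.6067)):
  for k in(-.035,.035): print(y,k,proj(c,[x-.0384*(k-.003),y-.003+k,.045]))
```

```text
old 296.5 319.73546511627904
new 330.9273204903678 354.28657921291625
-0.1077 -0.035 [297.05193323 266.77497309]
-0.1077 0.035 [320.13507293 266.1736297 ]
-0.0023 -0.035 [331.8123184 266.0197163]
-0.0023 0.035 [354.92935211 265.41465847]
```

The lance sits at the seat within about 1 mm. Knob measured at (0.570, 0.155, 0.134), which matches expectation. I retreat up and turn the tool so a finger edge pushes along +x.

Call:
servo_tool(rot=[[0, 0, 0], [0, 0, 0], [0, 0, 0], [0, 0, 0], [0, 0, 1], [0, 0, 1], [0, 0, 1], [0, 0, 1]], travel=[[0, 0, -0.2], [0, 0, -0.4], [0, 0, -0.4], [0, 0, -0.4], [0, 0, 0], [0, 0, 0], [0, 0, 0], [0, 0, 0]], gripper=[1, 1, 1, 1, 0, 0, 0, 0])

```text
time_s: 18.8
tcp_pos: [0.607, -0.0012, 0.1484]
ee_rot: [0.001, 0.899, 0.438, 0.001]
wrist_force: [0.3, -0.3, -0.1]
opening: 0.0122
grasp_force: 0.0
```

Call:
servo_tool(rot=[[0, 0, 1], [0, 0, 1], [0, 0, 1], [0, 0, 1], [0, 0, 1], [0, 0, 0.2], [0, 0, 0], [0, 0, 0]], travel=[[0, 0, 0], [0, 0, 0], [0, 0, 0], [0, 0, 0], [0, 0, 0], [-0.4, 0, 0], [-0.4, 0, 0], [0, 0, 0]], gripper=[0, 0, 0, 0, 0, 0, 0, 0])

```text
time_s: 19.8
tcp_pos: [0.5239, -0.0025, 0.1469]
ee_rot: [-0.0, 1.0, 0.002, -0.001]
wrist_force: [-0.5, -0.0, 0.2]
opening: -0.0
grasp_force: 0.0
```

Call:
servo_tool(rot=[[0, 0, 0], [0, 0, 0], [0, 0, 0], [0, 0, 0], [0, 0, 0]], travel=[[0, -0.4, 0], [0, -0.4, 0], [0, -0.4, 0], [0, -0.35, 0], [0, 0, 0]], gripper=[0, 0, 0, 0, 0])

```text
time_s: 20.42
tcp_pos: [0.5275, 0.1544, 0.1482]
ee_rot: [-0.0, 1.0, 0.004, 0.002]
wrist_force: [0.0, 0.5, 0.5]
opening: 0.0004
grasp_force: 0.0
```

Run:
```python
from h import *
t=snap('top');d=snap('wrist','w9.png');c=snap('scene');s=bot.state();print(s['tcp_pos'],s['ee_rot'],s['wrist_force'],s['opening'],s['joint_pos'])
def red(im):
    h=cv2.cvtColor(im,cv2.COLOR_RGB2HSV);k=cv2.inRange(h,(0,190,90),(4,255,255))
    n,l,s,q=cv2.connectedComponentsWithStats(k);return [(q[i],s[i][4]) for i in range(1,n) if s[i][4]>25]
a=red(d['image']);print(a)
b=[q for q,_ in red(c['image']) if 380<q[0]<420];print(b)
q=max(a,key=lambda e:e[1])[0];print(onz(d,*q,.132),tri(d,q,c,b[0]))
```

```text
[0.52687684 0.15166646 0.14732933] [1.82404555e-04 9.99998022e-01 1.85057754e-03 7.05422335e-04] [-0.17849355  0.2858347   0.30050495] 0.0003381125914438521 [ 1.52613469e-01  1.03978730e-01  1.84285110e+00 -6.15906937e-04
  1.19342284e+00  1.71993520e+00]
[(array([311.2309407 , 177.63976817]), np.int32(2243))]
[array([397.38095238, 234.0952381 ])]
[0.57094177 0.15536516 0.132     ] [0.57137017 0.15521611 0.13541277]
```

Call:
servo_tool(rot=[[0, 0, 0], [0, 0, 0], [0, 0, 0], [0, 0, 0]], travel=[[0, -0.03, 0.3], [0, 0, 0.25], [0.1, 0, 0], [0, 0, 0]], gripper=[0, 0, 0, 0])

```text
time_s: 21.08
tcp_pos: [0.5382, 0.1545, 0.093]
ee_rot: [-0.0, 1.0, 0.001, 0.001]
wrist_force: [-0.0, 0.1, -0.1]
opening: -0.0003
grasp_force: 0.0
```

Call:
servo_tool(rot=[[0, 0, 0], [0, 0, 0], [0, 0, 0], [0, 0, 0], [0, 0, 0]], travel=[[0.08, 0, 0], [0.08, 0, 0], [0.08, 0, 0], [0.08, 0, 0], [0, 0, 0]], gripper=[0, 0, 0, 0, 0])

```text
time_s: 21.7
tcp_pos: [0.5692, 0.1553, 0.0917]
ee_rot: [0.0, 1.0, 0.002, 0.001]
wrist_force: [0.0, 0.5, 0.8]
opening: 0.0
grasp_force: 0.0
```

```bash
cat > k.py <<'E'
from h import *
t=snap('top');c=snap('scene');s=bot.state();print(s['tcp_pos'],s['wrist_force'])
def red(im,b):
    h=cv2.cvtColor(im,cv2.COLOR_RGB2HSV);k=cv2.inRange(h,(0,190,90),(4,255,255));x0,y0,x1,y1=b
    n,l,s,q=cv2.connectedComponentsWithStats(k[y0:y1,x0:x1]);return [(q[i]+[x0,y0],s[i][4]) for i in range(1,n) if s[i][4]>5]
a=red(t['image'],(225,200,270,260));b=red(c['image'],(380,215,425,275));print(a,b)
for x,z in((.571,.134),(.600,.142),(.635,.131)): print(proj(t,[x,.157,z]),proj(c,[x,.157,z]))
if a and b: print(tri(t,a[0][0],c,b[0][0]))
E
python3 k.py
```

```text
[0.56833515 0.15521866 0.09141803] [ 0.6374231  -0.35674413  0.17668903]
[] [(array([398.55813953, 236.04651163]), np.int32(43))]
[244.59232605 239.55117738] [397.97186405 234.42269969]
[244.41086937 228.52932359] [399.30128228 237.6513764 ]
[245.20716385 216.84866932] [400.44430531 247.70934826]
```

Call:
servo_tool(rot=[[0, 0, 0], [0, 0, 0], [0, 0, 0], [0, 0, 0], [0, 0, 0]], travel=[[0.08, 0, 0], [0.08, 0, 0], [0.08, 0, 0], [0.08, 0, 0], [0, 0, 0]], gripper=[0, 0, 0, 0, 0])

```text
time_s: 22.42
tcp_pos: [0.6009, 0.1552, 0.0915]
ee_rot: [0.0, 1.0, 0.002, 0.0]
wrist_force: [-0.4, 0.7, 0.3]
opening: -0.0001
grasp_force: 0.0
```

Call:
servo_tool(rot=[[0, 0, 0], [0, 0, 0], [0, 0, 0]], travel=[[0.04, 0, 0], [0, 0, 0], [0, 0, 0]], gripper=[0, 0, 0])

```text
time_s: 22.8
tcp_pos: [0.604, 0.1554, 0.0916]
ee_rot: [0.0, 1.0, 0.002, 0.0]
wrist_force: [-0.6, -1.3, -0.7]
opening: 0.0002
grasp_force: 0.2
```

```bash
python3 k.py
```

```text
[0.60399367 0.15537938 0.09174045] [-0.10493011 -0.10034369  0.40453528]
[] [(array([400.48, 244.5 ]), np.int32(50))]
[244.59232605 239.55117738] [397.97186405 234.42269969]
[244.41086937 228.52932359] [399.30128228 237.6513764 ]
[245.20716385 216.84866932] [400.44430531 247.70934826]
```

Knob at v = 244.5, with the end expected at about 247.5. I continue in small steps until I feel the stop.

Call:
servo_tool(rot=[[0, 0, 0], [0, 0, 0], [0, 0, 0]], travel=[[0.04, 0, 0], [0.02, 0, 0], [0, 0, 0]], gripper=[0, 0, 0])

```text
time_s: 23.28
tcp_pos: [0.6099, 0.1554, 0.0914]
ee_rot: [0.0, 1.0, 0.002, -0.0]
wrist_force: [-1.2, -0.8, -1.3]
opening: -0.0002
grasp_force: 0.5
```

Call:
servo_tool(rot=[[0, 0, 0], [0, 0, 0], [0, 0, 0]], travel=[[0.02, 0, 0], [0, 0, 0], [0, 0, 0]], gripper=[0, 0, 0])

```text
time_s: 23.65
tcp_pos: [0.612, 0.1554, 0.0916]
ee_rot: [0.0, 1.0, 0.002, 0.0]
wrist_force: [-0.2, -0.8, -1.1]
opening: -0.0
grasp_force: 0.6
```

Call:
servo_tool(rot=[[0, 0, 0], [0, 0, 0], [0, 0, 0]], travel=[[0.02, 0, 0], [0, 0, 0], [0, 0, 0]], gripper=[0, 0, 0])

```text
time_s: 24.02
tcp_pos: [0.6132, 0.1555, 0.0914]
ee_rot: [0.0, 1.0, 0.002, -0.001]
wrist_force: [-4.8, -0.7, 0.2]
opening: -0.0
grasp_force: 2.2
```

```bash
python3 k.py
```

```text
[0.61319891 0.15547714 0.09140011] [-4.58409541  0.52124674  0.27669748]
[] [(array([400.81632653, 247.81632653]), np.int32(49))]
[244.59232605 239.55117738] [397.97186405 234.42269969]
[244.41086937 228.52932359] [399.30128228 237.6513764 ]
[245.20716385 216.84866932] [400.44430531 247.70934826]
```

The stop is felt at 4.7 N, with the knob at its end position. I back off and check.

Call:
servo_tool(rot=[[0, 0, 0], [0, 0, 0], [0, 0, 0], [0, 0, 0], [0, 0, 0], [0, 0, 0], [0, 0, 0]], travel=[[-0.2, 0, 0], [-0.3, 0, 0], [0, 0, -0.5], [-0.5, 0, -0.5], [-0.5, 0, 0], [0, 0, 0], [0, 0, 0]], gripper=[0, 0, 0, 0, 0, 0, 0])

```text
time_s: 25.0
tcp_pos: [0.4717, 0.1551, 0.187]
ee_rot: [-0.0, 1.0, 0.002, 0.002]
wrist_force: [0.5, -0.4, 0.0]
opening: 0.0001
grasp_force: 0.0
```

```bash
python3 k.py
python3 - <<'E'
from h import *
t=snap('top');c=snap('scene');J=c['image'].astype(int)
def bands(J,u0,u1):
    h=(J[:,:,0]>170)&(J[:,:,2]<100)&(J[:,:,0]-J[:,:,1]>70)
    w=(J[...,0]-J[...,1]-60).clip(0)[262:270,u0:u1]*h[262:270,u0:u1]
    return (w.sum(0)*np.arange(u0,u1)).sum()/w.sum()
print(bands(J,325,337),bands(J,348,361))
a=cv2.resize(t['image'][200:290,150:350],(720,324),interpolation=cv2.INTER_CUBIC)
b=cv2.resize(c['image'][215:290,300:500],(720,270),interpolation=cv2.INTER_CUBIC)
cv2.imwrite('pics/fin.png',np.vstack([a,b])[:,:,::-1])
E
```

```text
[0.47182911 0.15502943 0.18658647] [0.02497911 0.01029933 0.08623729]
[(array([245.09302326, 217.        ]), np.int32(43))] [(array([400.77083333, 247.91666667]), np.int32(48))]
[244.59232605 239.55117738] [397.97186405 234.42269969]
[244.41086937 228.52932359] [399.30128228 237.6513764 ]
[245.20716385 216.84866932] [400.44430531 247.70934826]
[0.63480631 0.15772299 0.13010119]
330.9233449477352 354.2891809908999
```

View pics/fin.png

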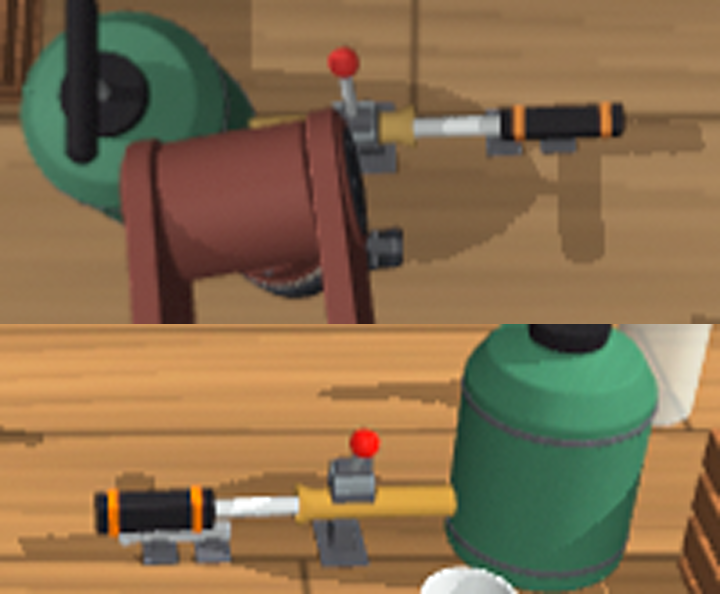

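The final view shows the lance seated on the rail in the outlet, with its grip at (560,121) in the top crop. The knob is over on the far side at (343,62), and the robot is clear.

```bash
python3 -c "
from cell import ticket
print(ticket.finish_job())"
```

```text
the job is handed in; nothing more can be done
None
```

The lance is resting on the seat, about 45 mm behind the mouth. I felt it at up to about 9 N and the final position is good to about 1 mm by camera. The clamp lever is fully over on the far side, and I handed the job in at about 25 s with the robot clear.

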